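# Copy a welded rib's slant with a sliding bevel

### The job

Slide the bevel along its rail until its hinged blade is pressed home flat along the side of the clamped tube, firmly but not forced (5 to 15 N on the tube), and push the lock lever fully down while the blade sits flush there. Then draw the locked bevel all the way back to the stop block on the loose tube's side and slide the loose tube gently along the sheet until it lies flat against the blade, so that both tubes have the same slant. Leave the other things alone and let go at the end.

Things in the scene. Friction and masses are not known exactly. Their poses are not given: they have to be found in the camera images.
- jig: Fixed dark steel sheet 240 x 480 x 8 mm (jig x -45..195, y -220..260 mm; top at z = 8 mm) with a straight rail (30 mm wide, top at z = 23 mm) along its y axis at x = 0 and stop blocks on it at y = -83 and 244 mm. Origin on the table under the rail, z up; +x points from the rail over the sheet, +y along the rail towards the clamped tube.
- carriage (a joint): Position (m) of the bevel's carriage along the rail: 0 at the stop on the -y side of the jig, growing to 0.26 towards +y. It slides with about 5 N of friction and stays where left. The carriage is a grey block 50 x 50 mm, top at z = 42 mm.
- carriage_grip (a point): Middle of the top of the dark upright grip post on the carriage, at z = 78 mm. The post is 14 mm thick along the rail (jig y), 26 mm along jig x, 36 mm tall, standing on the carriage's top (z = 42 mm). Its axes are those of the jig.
- blade: Bevel blade on edge, 8 mm thick, z 12-29 mm. Origin: hinge axis at z = 0, 83 mm in jig +x of the post; x runs to the tip (115 mm), tail 34 mm behind, faces at y = +-4. Turns -0.1 to 0.9 rad from jig x to +y, 0.25 N m friction, till locked. Starts leaning more to +y than the clamped tube: slid to +y, it meets the tube's far end, swings back till flat, then stops hard. Hub r 16, z 31-37.
- lever (a joint): Angle (rad) of the lock lever: 0 raised (unlocked, sloping up at 0.6 rad from level), 0.6 fully down (level, blade locked). It stays where left; its shoe grips the hub from 0.15 rad on, stiffest near 0.4, then goes over centre on to a hard stop; 5 to 10 N at the pad push it home. Its axle is level, along jig x, at z = 52 mm, 83 mm in jig +x and 10 mm in +y of the post's centre.
- lever_pad (a point): Middle of the top of the lever's black end pad (22 mm long, 24 mm wide), 62 mm along the lever and 8 mm above its axle line; it moves in an arc, down and to jig +y; when locked it is at z = 60 mm. The lever points in jig +y.
- rib_fixed: Clamped square tube, 20 x 20 x 110 mm, fixed on the +y part of the sheet, with a small toggle clamp on its +y side. Origin at the centre of its underside (z = 8 mm); x along the tube, away from the rail; its -y face (10 mm from the axis) is the one the blade must lie against. Slant 0.1 to 0.45 rad from jig x towards +y.
- rib_loose: A like square tube, 20 x 20 x 110 mm, 0.11 to 0.23 kg, lying loose on the sheet in its -y part. Origin at the centre of its underside (z = 8 mm); x along the tube, away from the rail. It is to lie with its +y face against the blade's -y face, alongside the blade, its centre between hinge and tip (at most 90 mm from the hinge).
- wrench: Loose combination wrench, 180 mm, lying on the table to the right of the jig. Bystander.
- spray_can: Loose grey can, radius 30 mm, 170 mm tall, standing to the right of the jig. Bystander; origin at its foot.
- nut_tin: Loose open steel tin with nuts, 90 x 70 x 35 mm, standing to the left of the jig. Bystander; origin under its centre.
There are look-alikes about, which are no part of the job. There is more than one size of the rib_loose; the job needs the smallest.

How it is judged (in metres and radians):
On the way, in this order (a step that is already met when the one before it is completed fails the run):
1. the unlocked blade is pressed flat against the clamped tube (over 4 N, within 1.5 degrees) (contact force between blade and rib_fixed above 4 N and angle between the x axis of blade and the x axis of rib_fixed, either way round below 0.026 rad and value of joint lever below 0.3 rad), for 0.2 s.
2. the lever is pushed down with the blade flush and still at the tube (value of joint lever above 0.52 rad and angle between the x axis of blade and the x axis of rib_fixed, either way round below 0.026 rad and y of rib_fixed in the frame of blade below 0.0165 m), for 0.2 s.
3. the locked bevel is drawn back to the -y stop, blade angle kept (value of joint lever above 0.52 rad and angle between the x axis of blade and the x axis of rib_fixed, either way round below 0.026 rad and value of joint carriage below 0.015 m), for 0.2 s.
At the end, for the whole second after the job is handed in: Lever down (>0.52 rad); blade within 1.5 deg of the clamped tube; carriage within 25 mm of the -y stop; loose tube flat on the sheet, at rest, +y face on the blade (gap <2.5 mm, 1.5 deg), centre -10 to 90 mm from the hinge along the blade, within 2 deg of the clamped tube (value of joint lever above 0.52 rad and angle between the x axis of blade and the x axis of rib_fixed, either way round below 0.026 rad and value of joint carriage below 0.025 m and angle between the x axis of rib_loose and the x axis of rib_fixed, either way round below 0.035 rad and angle between the x axis of rib_loose and the x axis of blade, either way round below 0.026 rad and y of rib_loose in the frame of blade between -0.0165 and -0.012 m and x of rib_loose in the frame of blade between -0.01 and 0.09 m and angle between rib_loose's own z axis and vertical below 0.05 rad and linear speed of rib_loose below 0.01 m/s and height (world z) of rib_loose below 0.011 m); the robot touches nothing.
It fails at once if the unlocked blade is forced against the clamped tube with more than 20 N (contact force between blade and rib_fixed above 20 N and value of joint lever below 0.5 rad).
It fails at once if the loose tube is forced against the blade with more than 15 N (contact force between rib_loose and blade above 15 N).
It fails at once if the loose tube is tipped up (angle between rib_loose's own z axis and vertical above 0.5 rad).
It fails at once if a bystander (wrench, can, tin) is moved more than 20 mm (distance of any of wrench, spray_can, nut_tin from where it was at the start of the episode above 0.02 m).
It also fails if it takes over 70 s, if anything falls off the work surface, if the arm or the gripper's body presses on something with over 40 N, if the wrist force passes 120 N, or if a joint passes its speed limit or range.

### The arm

A 6-joint arm with a two-finger parallel gripper is mounted at the origin on the work surface. World frame = base frame: x ahead of the robot, y to its left, z up, the work surface at z = 0. Lengths are in m, angles in degrees, forces in N, time in s.
With the tool pointing down it reaches from about 0.3 to 0.75 m from the base axis. Payload 8.5 kg.
Tool frame: the origin (TCP) lies on the centre line of the jaws, within the pads' length; the fingertips stand tips_ahead ahead of it and the grasp point (between the pads) lies 3 mm ahead of it (tips_ahead is the distance from the TCP to the fingertips, in m); z points along the fingers, y is the line along which they close (so a half turn about z gives the same grasp; the last joint's range is limited). The gripper opens to 85 mm and grips with 20 to 120 N. Pads are 22 mm wide; open, the fingers measure 114 mm over their backs; the gripper's body (76 mm by 85 mm) begins 54 mm behind the grasp point. The pads swing forward as they close: fully open they stand 13 mm farther back than shut.
Start: joints at [-80.862, 21.807, 74.336, -0, 83.858, -12.336], TCP at [0.201, -0.512, 0.253] pointing down, gripper open.
Joint ranges: [-178.18, 178.18], [-50.72, 133.34], [12.68, 142.11], [-81.47, 261.47], [9.98, 163.14], [-165.26, 165.26]. Speed limits (degrees/s): [136.94, 136.94, 180, 180, 180, 180].

### API

Orientations are given as a 3x3 rotation matrix whose columns are the frame's x, y, z axes.
In Python, from rig import observe, get_image, close_job, tips_ahead gives the robot as it stands.
- The arm moves only by the shell command python3 -m creep [FORCE], which reads ROWS from standard input. ROWS is a JSON list of rows, 1 to 10 of them, each an object with the fields trans (a list: dx, dy, dz in m), rz (a turn about the tool's z in degrees), aperture (the finger opening in m); a field left out counts as zero (the opening has to be given); each row shifts and turns the commanded pose from where the row before left it, along the tool's axes as they then stand; what a row does not reach is not made up. A row lasts 1/10 s, in which the tool goes at most 0.05 m and 8.59 degrees, less where a joint would pass 70% of its speed; a pose out of reach is approached as far as the arm can. The fingers move at their own pace and stop on an object; FORCE is the grip in N (left out, the last holds). Time passes only in rows, so rows that do not move let the fingers close. It prints the time, the measured TCP pose, the force, the opening and the grip force at its end. Input that does not fit is refused with a message, and nothing moves.
- observe(): the state, without advancing time (a new reading comes with each control period).
- get_image(name): name is "scene" or "top"; returns a dict with "pixels" (400x640x3 uint8, red, green, blue), "depth" (400x640 float32, m along the optical axis (not along the pixel's ray), 0 where there is no reading), "K" (3x3 intrinsics, pixels), "distortion" ([k1, k2, p1, p2, k3] as OpenCV has them; the pictures are not rectified), "extrinsics" (4x4, takes a point from world to camera coordinates). Camera axes: x right, y down, z forward; pixel columns grow to the right and rows downward; lengths in m; the calibration is good to about 2 mm. A picture is of the moment at which its call begins.
- close_job(): hands the job in; it is judged then, once.
The state is a dict: "time_s": time; "q": joint angles; "qvel": joint speeds; "joint_efforts": joint torques, N m; "position": TCP position; "tool_rot": TCP orientation; "ft_force": force on the tool from outside, world axes, zero at the start; "wrist_torque": the same for the moment, N m; "grip_width": finger opening in m; "gripper_force": force on a finger pad.
Only numpy, scipy, OpenCV 4.12 (cv2) and the standard library are available. Lean on these libraries where they do the work, as an engineer would, in place of code of your own. Each camera call takes 0.05 s, during which the arm holds its last target. There are 200 camera calls.

## Working session

There is one attempt and no reset: what is moved stays moved. The work goes in short steps, Python scripts to look and compute and a shell command to move; the robot and the scene stay as the last step left them, time stands still between calls to the robot, and variables do not carry over. Pictures are saved under pics/ and viewed, at most 10 in all, crops included, and the job is handed in when it is done.

```bash
ls; mkdir -p pics
cat > h.py <<'E'
import numpy as np, cv2
from rig import *
def snap(n):
    im=get_image(n); np.savez(''+n+'.npz',**{k:np.asarray(v) for k,v in im.items()}); return im
def load(n): return dict(np.load(''+n+'.npz'))
def ray(im,u,v):
    p=cv2.undistortPoints(np.array([[[u,v]]],float),im['K'],np.asarray(im['distortion'],float)).ravel()
    return np.array([p[0],p[1],1.])
def atz(im,u,v,z):
    E=np.asarray(im['extrinsics']);R,t=E[:3,:3],E[:3,3]
    c=-R.T@t; d=R.T@ray(im,u,v); return c+d*(z-c[2])/d[2]
def dep(im,u,v):
    E=np.asarray(im['extrinsics']);R,t=E[:3,:3],E[:3,3]
    return R.T@(ray(im,u,v)*im['depth'][int(round(v)),int(round(u))]-t)
def pix(im,P):
    E=np.asarray(im['extrinsics'],float)
    return cv2.projectPoints(np.array(P,float).reshape(-1,3),cv2.Rodrigues(E[:3,:3])[0],E[:3,3],im['K'],np.asarray(im['distortion'],float))[0].reshape(-1,2)
def save(im,n,crop=None,s=1):
    p=im['pixels'][:,:,::-1]
    if crop: a,b,c,d=crop; p=p[b:d,a:c]
    cv2.imwrite('pics/'+n+'.png',cv2.resize(p,None,fx=s,fy=s,interpolation=cv2.INTER_CUBIC))
E
python3 - <<'E'
from h import *
o=observe();print(o['position'],o['tool_rot'],tips_ahead,o['ft_force'])
for n in('top','scene'):
    im=snap(n);save(im,n+'0',None,1.25);E=im['extrinsics'];print(n,-E[:3,:3].T@E[:3,3])
E
```

```text
pics
[ 0.20130952 -0.51154883  0.25269743] [[ 9.30586813e-01  3.66071211e-01 -2.26097016e-04]
 [ 3.66071123e-01 -9.30585660e-01  1.50376851e-03]
 [ 3.40083720e-04 -1.48215474e-03 -9.99998844e-01]] 0.022 [-1.01892685 -0.44205994  0.95645885]
top [ 0.5055893  -0.02762776  1.33111952]
scene [1.09295313 0.63196804 1.32528988]
```

View pics/top0.png

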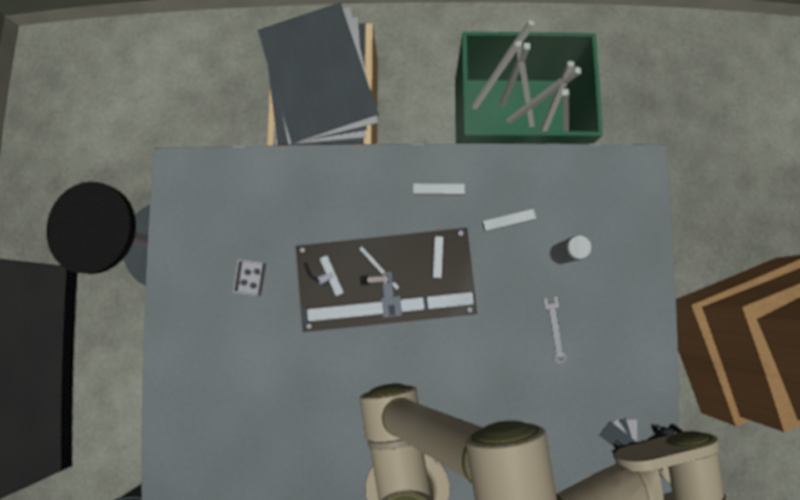

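View pics/scene0.png

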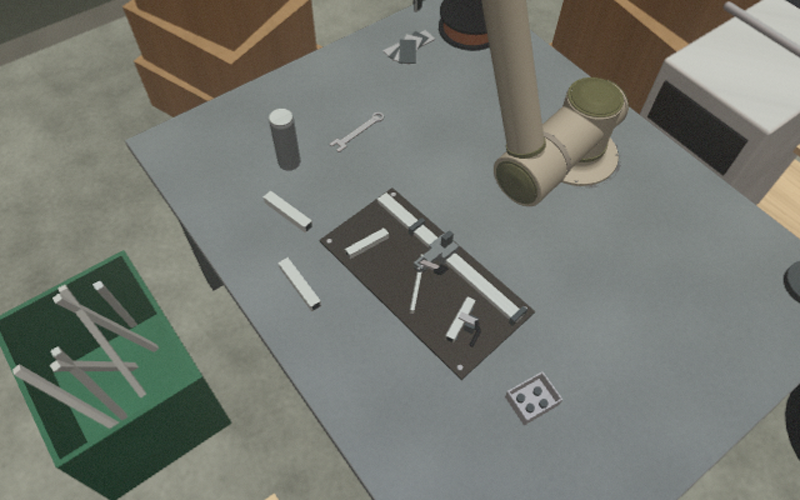

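The top view shows the jig from (297,245) to (476,315), with the rail along its lower edge, the clamped tube at (332,276), the bevel at (385,290) and the loose tube at (438,257). The off-sheet tubes at (439,188) and (509,219) are the look-alikes. I'll enlarge both views.

Run:
```python
from h import *
save(load('top'),'topc',(230,175,390,275),5)
save(load('scene'),'scenec',(250,145,435,310),4.3)
```

```text
(no output)
```

View pics/topc.png

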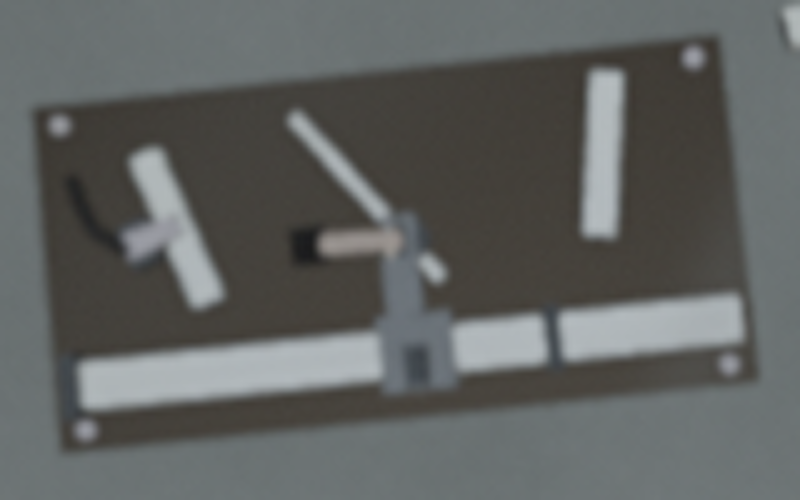

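View pics/scenec.png

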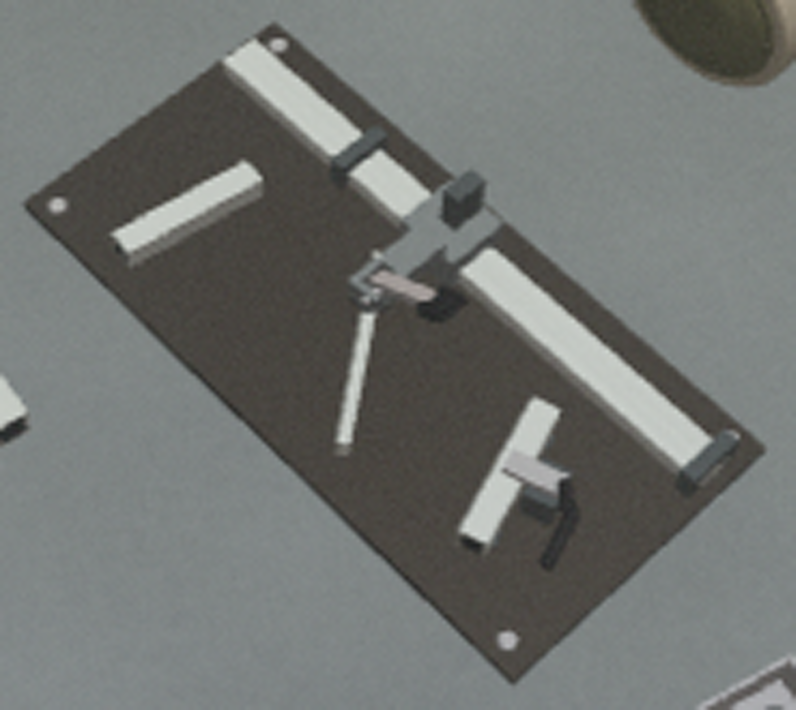

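The top crop shows sheet corners at (36,108), (718,37), (757,380) and (63,452). The post is at (417,362), the lever pad at (305,246), the clamped tube from (147,152) to (207,303), and the loose tube from (607,70) to (600,238). The scene crop agrees.

```bash
cat >> h.py <<'E'
def tc(x,y,s=5,a=230,b=175): return (x+.5)/s-.5+a,(y+.5)/s-.5+b
def tj(p): # world->jig
    T=np.load('jig.npy'); c,s=np.cos(T[2]),np.sin(T[2]); d=np.array(p[:2])-T[:2]; return np.array([c*d[0]+s*d[1],-s*d[0]+c*d[1]])
def tw(p):
    T=np.load('jig.npy'); c,s=np.cos(T[2]),np.sin(T[2]); return T[:2]+np.array([c*p[0]-s*p[1],s*p[0]+c*p[1]])
E
python3 - <<'E'
from h import *
from scipy.optimize import least_squares
t=load('top');s=load('scene')
J=np.array([[.195,.26],[.195,-.22],[-.045,-.22],[-.045,.26]])
W=np.array([atz(t,*tc(*p),.008)[:2] for p in [(36,108),(718,37),(757,380),(63,452)]])
S=np.array([atz(s,*tc(*p,4.3,250,145),.008)[:2] for p in [(513,682),(25,204),(274,22),(765,450)]])
def f(T,W):
    c,s_=np.cos(T[2]),np.sin(T[2]); return ((J@np.array([[c,s_],[-s_,c]])+T[:2])-W).ravel()
for Q in (W,S):
    r=least_squares(f,[.4,0,0],args=(Q,)); print(r.x,np.round(r.fun*1000,1))
r=least_squares(lambda T:np.r_[f(T,W),f(T,S)],[.4,0,0]);print(r.x);np.save('jig.npy',r.x)
def show(n,pts,z):
    for p in pts: print(n,np.round(tj(atz(t,*tc(*p),z))*1000,1))
show('post',[(417,362)],.078)
show('pad',[(305,246)],.09)
show('blade tip,tail',[(295,113),(438,275)],.029)
show('fixed',[(147,152),(207,303)],.028)
show('loose',[(607,70),(600,238),(588,68),(626,70),(618,240),(582,236)],.028)
for p in [(465,183)]: print('postS',np.round(tj(atz(s,*tc(*p,4.3,250,145),.078))*1000,1))
for p in [(122,237),(248,166)]: print('looseS',np.round(tj(atz(s,*tc(*p,4.3,250,145),.028))*1000,1))
for p in [(547,404),(474,540)]: print('fixedS',np.round(tj(atz(s,*tc(*p,4.3,250,145),.028))*1000,1))
E
```

```text
[0.49261377 0.03309847 0.10150563] [ 1.   2.8  1.9 -1.9 -1.8 -2.7 -1.2  1.8]
[0.49005164 0.0339158  0.10285458] [ 0.3 -0.1  0.6 -1.  -0.   1.  -0.9  0.1]
[0.49133278 0.03350689 0.10218331]
post [-5.1  6.5]
pad [76.1 70.1]
blade tip,tail [170.   74.9]
blade tip,tail [ 50.8 -10.7]
fixed [154.2 178.1]
fixed [ 48.  146.4]
loose [ 177.  -138.7]
loose [  64.2 -121.6]
loose [ 179.7 -126. ]
loose [ 175.6 -151.5]
loose [  61.6 -133.4]
loose [  66.8 -109.7]
postS [-11.6   6.7]
looseS [ 168.3 -141.1]
looseS [  64.4 -126.9]
fixedS [ 45.8 145.6]
fixedS [150.7 182.1]
```

Everything agrees with the geometry: jig yaw is about 0.102 rad, the post is near jig (0, 6 mm) so the carriage is about 0.056, the clamped slant is about 0.31, and the loose tube is near (119, -132). Moving towards the post now.

```bash
echo '[{"trans":[0.037,-0.032,0],"aperture":0.085},{"trans":[0.037,-0.032,0],"aperture":0.085},{"trans":[0.037,-0.032,0],"aperture":0.085},{"trans":[0.037,-0.032,0],"aperture":0.085},{"trans":[0.037,-0.032,0],"aperture":0.085},{"trans":[0.037,-0.032,0],"aperture":0.085},{"trans":[0.037,-0.032,0],"aperture":0.085},{"trans":[0.037,-0.032,0],"aperture":0.085},{"trans":[0.037,-0.032,0],"aperture":0.085},{"trans":[0.037,-0.032,0],"aperture":0.085}]' | python3 -m creep 30
echo '[{"trans":[0.02,-0.02,0.01],"rz":8,"aperture":0.085},{"trans":[0.02,-0.02,0.01],"rz":7.6,"aperture":0.085},{"aperture":0.085}]' | python3 -m creep
cat > st.py <<'E'
from h import *
import sys
o=observe();R=np.array(o['tool_rot']);T=np.load('jig.npy')
p=o['position'];j=tj(p);f=o['ft_force'];y=np.degrees(np.arctan2(R[1,0],R[0,0]))-np.degrees(T[2])
fj=tj(np.array(f[:2])+T[:2])
print('t %.1f jig %.1f %.1f z %.1f yaw-jig %.2f  Fjig %.1f %.1f %.1f w %.4f'%(o['time_s'],*(j*1000),p[2]*1000,y,*fj,f[2],o['grip_width']))
if len(sys.argv)>2:
    d=tw(np.array([float(sys.argv[1]),float(sys.argv[2])])/1000)-p[:2]
    print('tool d mm',np.round(R[:2,:2].T@d*1000,1))
E
python3 st.py 0 6
```

```text
time_s: 1.1
position: [0.4289, -0.0766, 0.2533]
tool_rot: [[0.931, 0.366, -0.0], [0.366, -0.931, -0.0], [-0.0, -0.0, -1.0]]
ft_force: [1.3, -0.7, 0.4]
grip_width: 0.0849
gripper_force: 0.0
time_s: 1.4
position: [0.4549, -0.0261, 0.232]
tool_rot: [[0.995, 0.102, -0.002], [0.102, -0.995, 0.001], [-0.002, -0.002, -1.0]]
ft_force: [-0.2, 0.1, -0.3]
grip_width: 0.0853
gripper_force: 0.0
t 1.4 jig -42.4 -55.6 z 232.0 yaw-jig 0.01  Fjig -0.2 0.2 -0.3 w 0.0853
tool d mm [ 42.4 -61.5]
```

```bash
echo '[{"trans":[0.021,-0.031,0],"aperture":0.085},{"trans":[0.0214,-0.0305,0],"aperture":0.085},{"trans":[0,0,0.04],"aperture":0.085},{"trans":[0,0,0.04],"aperture":0.085},{"trans":[0,0,0.04],"aperture":0.085},{"trans":[0,0,0.04],"aperture":0.085},{"aperture":0.085}]' | python3 -m creep
python3 st.py 0 6
python3 - <<'E'
from h import *
t=snap('scene');save(t,'s1',(270,150,430,270),5)
E
```

```text
time_s: 2.1
position: [0.4881, 0.0366, 0.0698]
tool_rot: [[0.995, 0.103, -0.009], [0.103, -0.995, 0.001], [-0.009, -0.002, -1.0]]
ft_force: [0.4, -0.2, 0.8]
grip_width: 0.0849
gripper_force: 0.0
t 2.1 jig -2.9 3.4 z 69.8 yaw-jig 0.08  Fjig 0.4 -0.3 0.8 w 0.0849
tool d mm [ 2.9 -2.6]
```

View pics/s1.png

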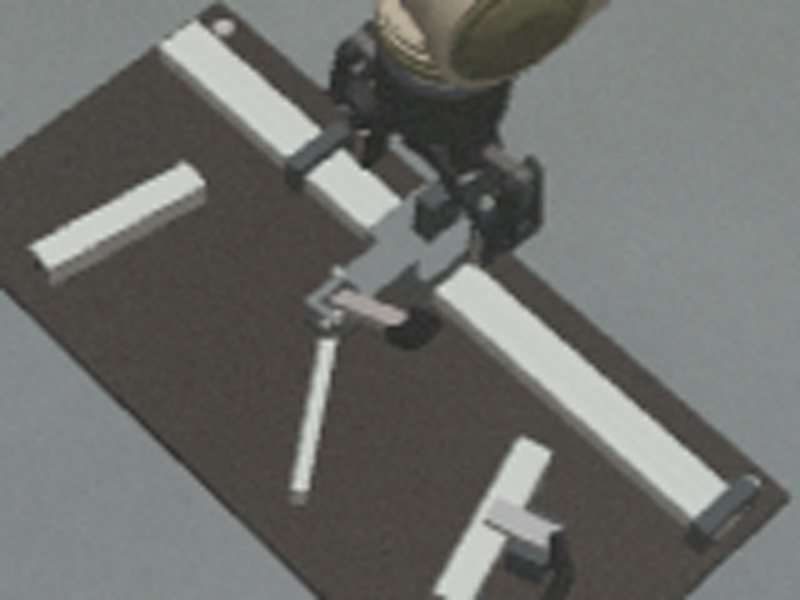

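The open fingers straddle the post: finger tips at about (370,155) and (478,250), post at (435,205). Closing.

```bash
echo '[{"trans":[0.003,0,0],"aperture":0.05},{"aperture":0.03},{"aperture":0.012},{"aperture":0.01},{"aperture":0.01},{"aperture":0.01}]' | python3 -m creep 40
python3 st.py 0 6
```

```text
time_s: 2.75
position: [0.4936, 0.0376, 0.0741]
tool_rot: [[0.995, 0.102, 0.001], [0.102, -0.995, 0.0], [0.001, -0.0, -1.0]]
ft_force: [-1.4, 3.8, 6.5]
grip_width: 0.013
gripper_force: 39.2
t 2.8 jig 2.7 3.8 z 74.1 yaw-jig 0.02  Fjig -1.1 3.9 6.5 w 0.0130
tool d mm [-2.7 -2.2]
```

```bash
echo '[{"trans":[0,-0.005,-0.001],"aperture":0.01},{"trans":[0,-0.01,0],"aperture":0.01},{"trans":[0,-0.01,0],"aperture":0.01},{"trans":[0,-0.01,0],"aperture":0.01},{"trans":[0,-0.01,0],"aperture":0.01},{"trans":[0,-0.01,0],"aperture":0.01},{"trans":[0,-0.01,0],"aperture":0.01},{"trans":[0,-0.01,0],"aperture":0.01},{"trans":[0,-0.01,0],"aperture":0.01},{"aperture":0.01}]' | python3 -m creep
python3 st.py 0 142
echo '[{"trans":[0,-0.004,0],"aperture":0.01},{"trans":[0,-0.004,0],"aperture":0.01},{"trans":[0,-0.004,0],"aperture":0.01},{"trans":[0,-0.004,0],"aperture":0.01},{"trans":[0,-0.004,0],"aperture":0.01},{"trans":[0,-0.004,0],"aperture":0.01},{"aperture":0.01}]' | python3 -m creep
python3 st.py 0 142
```

```text
time_s: 3.75
position: [0.4847, 0.1228, 0.0742]
tool_rot: [[0.995, 0.103, 0.0], [0.103, -0.995, 0.001], [0.0, -0.001, -1.0]]
ft_force: [2.1, 5.5, -3.8]
grip_width: 0.0131
gripper_force: 40.5
t 3.8 jig 2.5 89.5 z 74.2 yaw-jig 0.06  Fjig 2.6 5.2 -3.8 w 0.0131
tool d mm [ -2.5 -52.5]
time_s: 4.45
position: [0.4824, 0.1452, 0.0742]
tool_rot: [[0.995, 0.102, -0.0], [0.102, -0.995, -0.001], [-0.0, 0.001, -1.0]]
ft_force: [1.8, -4.5, -4.4]
grip_width: 0.0127
gripper_force: 40.4
t 4.5 jig 2.5 112.0 z 74.2 yaw-jig 0.02  Fjig 1.3 -4.7 -4.4 w 0.0127
tool d mm [ -2.5 -30. ]
```

```bash
echo '[{"trans":[0,-0.002,0],"aperture":0.01},{"trans":[0,-0.002,0],"aperture":0.01},{"trans":[0,-0.002,0],"aperture":0.01},{"trans":[0,-0.002,0],"aperture":0.01},{"trans":[0,-0.002,0],"aperture":0.01},{"trans":[0,-0.002,0],"aperture":0.01}]' | python3 -m creep
python3 st.py 0 142
echo '[{"trans":[0,-0.001,0],"aperture":0.01},{"trans":[0,-0.001,0],"aperture":0.01},{"trans":[0,-0.001,0],"aperture":0.01},{"trans":[0,-0.001,0],"aperture":0.01},{"trans":[0,-0.001,0],"aperture":0.01},{"trans":[0,-0.001,0],"aperture":0.01}]' | python3 -m creep
python3 st.py 0 142
python3 - <<'E'
from h import *
t=snap('scene');save(t,'s2',(290,180,430,290),5.5)
E
```

```text
time_s: 5.05
position: [0.4812, 0.1566, 0.0742]
tool_rot: [[0.995, 0.102, -0.0], [0.102, -0.995, -0.002], [-0.0, 0.002, -1.0]]
ft_force: [1.0, -7.5, -4.5]
grip_width: 0.0134
gripper_force: 40.5
t 5.0 jig 2.5 123.4 z 74.2 yaw-jig 0.01  Fjig 0.2 -7.5 -4.5 w 0.0134
tool d mm [ -2.5 -18.6]
time_s: 5.65
position: [0.4806, 0.1625, 0.0742]
tool_rot: [[0.995, 0.102, -0.0], [0.102, -0.995, -0.002], [-0.0, 0.002, -1.0]]
ft_force: [1.6, -8.9, -4.8]
grip_width: 0.013
gripper_force: 40.5
t 5.7 jig 2.5 129.4 z 74.2 yaw-jig 0.01  Fjig 0.7 -9.0 -4.8 w 0.0130
tool d mm [ -2.5 -12.6]
```

View pics/s2.png

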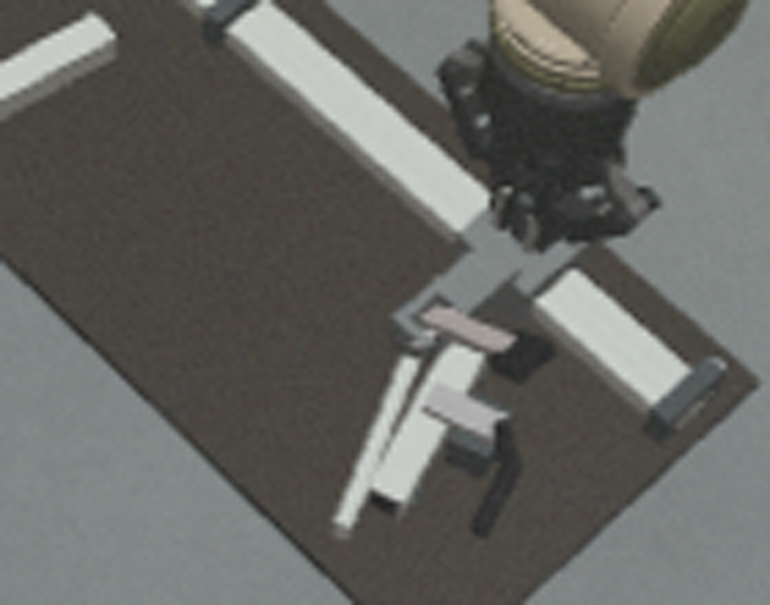

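The blade's tip meets the tube's far end at (372,490). A narrow wedge is still open at the near end, so roughly 10 mm remains. I'll creep forward.

```bash
echo '[{"trans":[0,-0.001,0],"aperture":0.01},{"trans":[0,-0.001,0],"aperture":0.01},{"trans":[0,-0.001,0],"aperture":0.01},{"trans":[0,-0.001,0],"aperture":0.01},{"trans":[0,-0.001,0],"aperture":0.01}]' | python3 -m creep | grep ft
python3 st.py
echo '[{"trans":[0,-0.0005,0],"aperture":0.01},{"trans":[0,-0.0005,0],"aperture":0.01},{"trans":[0,-0.0005,0],"aperture":0.01}]' | python3 -m creep | grep ft
python3 st.py
```

```text
ft_force: [1.6, -8.1, -3.3]
t 6.2 jig 2.5 134.4 z 74.2 yaw-jig 0.01  Fjig 0.8 -8.2 -3.3 w 0.0131
ft_force: [2.4, -10.1, -4.7]
t 6.5 jig 2.5 135.8 z 74.2 yaw-jig 0.01  Fjig 1.3 -10.2 -4.7 w 0.0133
```

```bash
echo '[{"trans":[0,-0.0005,0],"aperture":0.01},{"trans":[0,-0.0005,0],"aperture":0.01}]' | python3 -m creep | grep ft
python3 st.py
echo '[{"trans":[0,-0.0005,0],"aperture":0.01},{"trans":[0,-0.0005,0],"aperture":0.01}]' | python3 -m creep | grep ft
python3 st.py
```

```text
ft_force: [2.5, -7.3, -4.3]
t 6.7 jig 2.5 136.9 z 74.2 yaw-jig 0.01  Fjig 1.7 -7.5 -4.3 w 0.0133
ft_force: [2.0, -7.8, -3.7]
t 6.9 jig 2.5 137.8 z 74.2 yaw-jig 0.01  Fjig 1.2 -8.0 -3.7 w 0.0132
```

```bash
for i in 1; do echo '[{"trans":[0,-0.0005,0],"aperture":0.01},{"trans":[0,-0.0005,0],"aperture":0.01}]' | python3 -m creep | grep ft
python3 st.py; done
echo '[{"trans":[0,-0.0005,0],"aperture":0.01}]' | python3 -m creep | grep ft
python3 st.py
```

```text
ft_force: [2.0, -8.2, -4.4]
t 7.1 jig 2.5 138.8 z 74.2 yaw-jig 0.02  Fjig 1.2 -8.4 -4.4 w 0.0132
ft_force: [1.6, -8.7, -3.4]
t 7.2 jig 2.5 139.3 z 74.2 yaw-jig 0.01  Fjig 0.7 -8.8 -3.4 w 0.0130
```

```bash
echo '[{"trans":[0,-0.0005,0],"aperture":0.01}]' | python3 -m creep | grep ft
echo '[{"trans":[0,-0.0005,0],"aperture":0.01}]' | python3 -m creep | grep ft
python3 st.py
```

```text
ft_force: [1.8, -13.5, -3.3]
ft_force: [1.8, -15.7, -2.9]
t 7.4 jig 2.5 139.6 z 74.2 yaw-jig 0.04  Fjig 0.2 -15.8 -2.9 w 0.0130
```

Hard contact: about 15.8 N in total, so roughly 10 N on the tube. Holding, then releasing.

```bash
echo '[{"aperture":0.01},{"aperture":0.01},{"aperture":0.01},{"aperture":0.01}]' | python3 -m creep | grep ft
python3 st.py
python3 - <<'E'
from h import *
t=snap('scene');save(t,'s3',(330,210,430,290),8)
E
```

```text
ft_force: [2.0, -14.6, -3.9]
t 7.8 jig 2.5 139.5 z 74.2 yaw-jig 0.02  Fjig 0.5 -14.7 -3.9 w 0.0131
```

View pics/s3.png

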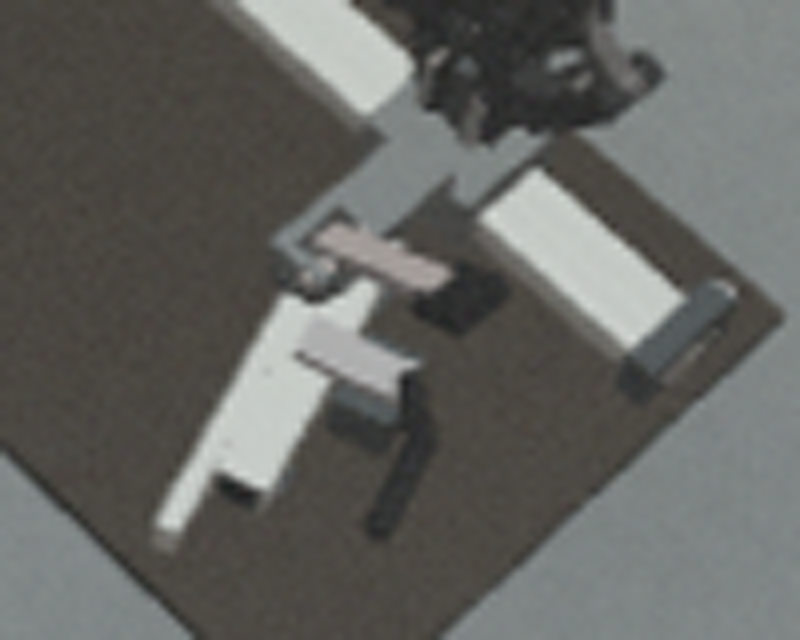

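The blade lies flush along the tube, from (285,300) to (165,530) in this crop. Now I'll check the lever pad position and the clamp height by depth, then release and lift.

```bash
python3 - <<'E'
from h import *
s=load('scene')
f=lambda p:tc(*p,8,330,210)
for p in [(455,295),(475,290),(440,305),(345,240),(430,270)]:
    q=dep(s,*f(p)); print('lever',p,np.round(tj(q)*1000,1),round(q[2]*1000,1))
for p in [(360,350),(340,345),(405,385),(420,430),(385,520),(380,410),(405,460)]:
    q=dep(s,*f(p)); print('clamp',p,np.round(tj(q)*1000,1),round(q[2]*1000,1))
for z in (.09,):
    print(np.round(tj(atz(s,*f((462,292)),z))*1000,1))
E
echo '[{"aperture":0.04},{"aperture":0.06},{"aperture":0.06},{"trans":[0,0,-0.03],"aperture":0.06},{"trans":[0,0,-0.04],"aperture":0.06},{"aperture":0.03}]' | python3 -m creep 
python3 st.py 83 196
```

```text
lever (455, 295) [ 75.4 199.1] 94.5
lever (475, 290) [ 72.9 204.5] 102.5
lever (440, 305) [ 82.8 198.9] 96.5
lever (345, 240) [ 77.  153.2] 71.5
lever (430, 270) [ 68.3 183.3] 80.9
clamp (360, 350) [ 91.  177.9] 43.7
clamp (340, 345) [ 93.3 171.1] 40.6
clamp (405, 385) [ 89.6 197.7] 44.5
clamp (420, 430) [100.1 213.9] 49.1
clamp (385, 520) [134.  229.6] 52.1
clamp (380, 410) [ 97.4 195.3] 32.3
clamp (405, 460) [112.9 218.8] 51.4
[ 70.7 198.7]
time_s: 8.45
position: [0.4812, 0.1752, 0.1487]
tool_rot: [[0.995, 0.103, 0.009], [0.103, -0.995, 0.001], [0.009, -0.0, -1.0]]
ft_force: [-0.4, 0.3, -0.8]
grip_width: 0.0471
gripper_force: 0.0
t 8.4 jig 4.4 141.9 z 148.7 yaw-jig 0.05  Fjig -0.4 0.4 -0.8 w 0.0471
tool d mm [ 78.7 -54. ]
```

```bash
echo '[{"trans":[0.025,-0.019,0],"aperture":0},{"trans":[0.025,-0.019,0],"aperture":0},{"trans":[0.025,-0.018,0],"aperture":0},{"trans":[0,0,0.01],"aperture":0},{"trans":[0,0,0.01],"aperture":0},{"aperture":0}]' | python3 -m creep 
python3 st.py 79 198
python3 - <<'E'
from h import *
t=snap('scene');save(t,'s4',(330,210,430,290),8)
E
```

```text
time_s: 9.05
position: [0.5466, 0.2374, 0.1222]
tool_rot: [[0.995, 0.102, -0.004], [0.102, -0.995, -0.001], [-0.005, 0.001, -1.0]]
ft_force: [-0.7, 0.4, -0.5]
grip_width: -0.0002
gripper_force: 0.0
t 9.1 jig 75.8 197.1 z 122.2 yaw-jig 0.01  Fjig -0.7 0.4 -0.5 w -0.0002
tool d mm [ 3.2 -0.9]
```

View pics/s4.png

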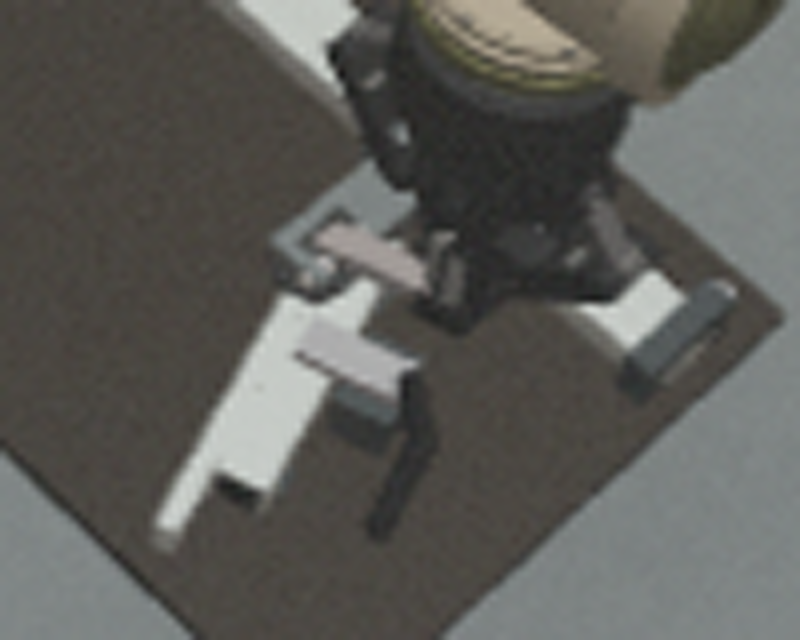

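The closed fingertips stand over the black pad at (450,290) and the blade is still flush. Pushing down along the arc.

```bash
echo '[{"trans":[0.003,0,0.003],"aperture":0},{"trans":[0,0,0.003],"aperture":0},{"trans":[0,-0.002,0.003],"aperture":0},{"trans":[0,-0.002,0.003],"aperture":0},{"aperture":0}]' | python3 -m creep |grep ft
python3 st.py
echo '[{"trans":[0,-0.002,0.003],"aperture":0},{"trans":[0,-0.002,0.003],"aperture":0},{"trans":[0,-0.001,0.003],"aperture":0},{"trans":[0,-0.001,0.003],"aperture":0}]' | python3 -m creep |grep ft
python3 st.py
```

```text
ft_force: [0.5, 0.4, 0.4]
t 9.6 jig 80.4 201.8 z 112.1 yaw-jig 0.03  Fjig 0.5 0.4 0.4 w 0.0004
ft_force: [-0.1, 0.8, 3.6]
t 10.0 jig 80.5 207.9 z 100.3 yaw-jig 0.02  Fjig -0.0 0.8 3.6 w -0.0002
```

```bash
echo '[{"trans":[0,-0.001,0.003],"aperture":0},{"trans":[0,-0.001,0.003],"aperture":0},{"trans":[0,-0.0005,0.002],"aperture":0}]' | python3 -m creep |grep ft
python3 st.py
echo '[{"trans":[0,-0.0005,0.002],"aperture":0},{"trans":[0,0,0.002],"aperture":0},{"trans":[0,0,0.002],"aperture":0}]' | python3 -m creep |grep ft
python3 st.py
```

```text
ft_force: [0.1, 1.5, 4.6]
t 10.3 jig 80.5 210.5 z 92.2 yaw-jig 0.03  Fjig 0.2 1.5 4.6 w 0.0001
ft_force: [-0.2, 1.0, 2.4]
t 10.6 jig 80.4 210.6 z 86.1 yaw-jig 0.02  Fjig -0.1 1.0 2.4 w 0.0005
```

```bash
echo '[{"trans":[0,0,0.001],"aperture":0},{"trans":[0,0,0.001],"aperture":0}]' | python3 -m creep |grep ft
python3 st.py
echo '[{"trans":[0,0,0.001],"aperture":0},{"aperture":0}]' | python3 -m creep |grep ft
python3 st.py
```

```text
ft_force: [0.4, 1.3, 3.4]
t 10.8 jig 80.4 210.5 z 84.2 yaw-jig 0.02  Fjig 0.5 1.3 3.4 w -0.0001
ft_force: [0.1, 1.5, 1.8]
t 11.0 jig 80.3 210.4 z 83.1 yaw-jig 0.02  Fjig 0.3 1.5 1.8 w 0.0004
```

```bash
echo '[{"trans":[0,0,0.001],"aperture":0}]' | python3 -m creep |grep ft
echo '[{"trans":[0,0,0.001],"aperture":0}]' | python3 -m creep |grep ft
python3 st.py
echo '[{"trans":[0,0,0.0005],"aperture":0}]' | python3 -m creep |grep ft
python3 st.py
```

```text
ft_force: [-0.9, 2.0, 2.3]
ft_force: [-2.4, 1.4, 12.5]
t 11.2 jig 80.5 210.6 z 81.8 yaw-jig 0.02  Fjig -2.3 1.7 12.5 w -0.0001
ft_force: [-2.8, 0.6, 12.9]
t 11.3 jig 80.5 210.6 z 81.7 yaw-jig 0.02  Fjig -2.7 0.8 12.9 w 0.0000
```

Hard stop at pad height 60 mm, so the lever is locked. Lifting and returning to the post.

```bash
echo '[{"aperture":0},{"aperture":0},{"trans":[0,0,-0.02],"aperture":0},{"trans":[0,0,-0.045],"aperture":0},{"trans":[-0.026,0.024,0],"aperture":0.06},{"trans":[-0.026,0.024,0],"aperture":0.06},{"trans":[-0.026,0.023,0],"aperture":0.06},{"aperture":0.06}]' | python3 -m creep |grep ft
python3 st.py 2.5 139.5;python3 - <<'E'
from h import *
t=snap('scene');save(t,'s5',(330,210,430,290),8)
E
```

```text
ft_force: [0.3, 0.1, 0.5]
t 12.1 jig -0.5 137.7 z 145.6 yaw-jig -0.08  Fjig 0.3 0.0 0.5 w 0.0581
tool d mm [ 3.  -1.9]
```

View pics/s5.png

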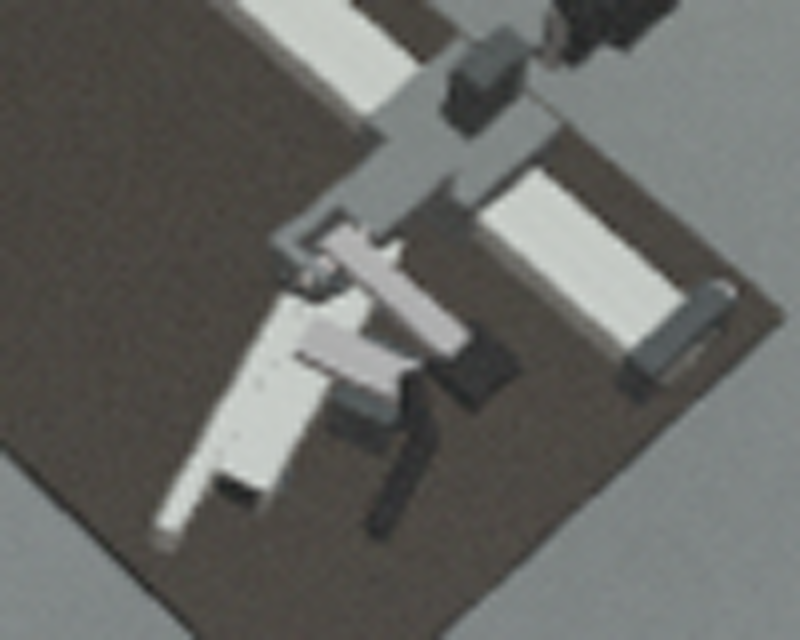

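The lever is level, with the pad at (480,365), and the blade is still flush. Regrasping the post.

```bash
echo '[{"trans":[0.002,-0.002,0],"aperture":0.06},{"trans":[0,0,0.04],"aperture":0.06},{"trans":[0,0,0.031],"aperture":0.06},{"aperture":0.06},{"aperture":0.03},{"aperture":0.012},{"aperture":0.01},{"aperture":0.01},{"aperture":0.01}]' | python3 -m creep 40 |grep -E 'ft|gri'
python3 st.py 2.5 -49.5
```

```text
ft_force: [0.5, -14.4, 6.4]
grip_width: 0.0128
gripper_force: 41.8
t 13.1 jig 5.3 139.6 z 76.5 yaw-jig 0.06  Fjig -1.0 -14.4 6.4 w 0.0128
tool d mm [ -3.  189.1]
```

```bash
echo '[{"trans":[0,0.005,0],"aperture":0.01},{"trans":[0,0.015,0],"aperture":0.01},{"trans":[0,0.02,0],"aperture":0.01},{"trans":[0,0.02,0],"aperture":0.01},{"trans":[0,0.02,0],"aperture":0.01},{"trans":[0,0.02,0],"aperture":0.01},{"trans":[0,0.02,0],"aperture":0.01},{"trans":[0,0.02,0],"aperture":0.01},{"trans":[0,0.02,0],"aperture":0.01},{"trans":[0,0.01,0],"aperture":0.01}]' | python3 -m creep |grep -E 'ft|gri'
echo '[{"trans":[0,0.004,0],"aperture":0.01},{"trans":[0,0.002,0],"aperture":0.01},{"trans":[0,0.002,0],"aperture":0.01},{"trans":[0,0.002,0],"aperture":0.01}]' | python3 -m creep |grep -E 'ft|gri'
python3 st.py 2.5 -49.5
```

```text
ft_force: [1.0, 5.8, 6.2]
grip_width: 0.013
gripper_force: 42.1
ft_force: [1.9, 4.6, 6.1]
grip_width: 0.0132
gripper_force: 42.1
t 14.4 jig 5.6 -38.2 z 76.5 yaw-jig 0.00  Fjig 2.4 4.4 6.1 w 0.0132
tool d mm [-3.1 11.3]
```

```bash
echo '[{"trans":[0,0.002,0],"aperture":0.01},{"trans":[0,0.002,0],"aperture":0.01},{"trans":[0,0.002,0],"aperture":0.01}]' | python3 -m creep |grep -E 'ft'
python3 st.py
echo '[{"trans":[0,0.002,0],"aperture":0.01},{"trans":[0,0.002,0],"aperture":0.01}]' | python3 -m creep |grep -E 'ft'
python3 st.py
```

```text
ft_force: [1.4, 4.8, 6.2]
t 14.8 jig 5.6 -44.1 z 76.5 yaw-jig 0.01  Fjig 1.9 4.6 6.2 w 0.0127
ft_force: [1.8, 5.9, 6.7]
t 14.9 jig 5.7 -48.1 z 76.5 yaw-jig 0.01  Fjig 2.4 5.7 6.7 w 0.0131
```

```bash
echo '[{"trans":[0,0.001,0],"aperture":0.01},{"trans":[0,0.001,0],"aperture":0.01}]' | python3 -m creep |grep -E 'ft'
python3 st.py
echo '[{"trans":[0,0.001,0],"aperture":0.01},{"trans":[0,0.001,0],"aperture":0.01}]' | python3 -m creep |grep -E 'ft'
python3 st.py
```

```text
ft_force: [1.5, 5.9, 5.3]
t 15.2 jig 5.6 -50.1 z 76.4 yaw-jig 0.00  Fjig 2.1 5.7 5.3 w 0.0129
ft_force: [3.4, 19.5, 8.4]
t 15.3 jig 5.6 -50.6 z 76.4 yaw-jig -0.04  Fjig 5.3 19.0 8.4 w 0.0129
```

The carriage is at the stop. Holding, then releasing, lifting away and looking.

```bash
echo '[{"trans":[0,-0.001,0],"aperture":0.01},{"aperture":0.01},{"aperture":0.01},{"aperture":0.04},{"aperture":0.06},{"aperture":0.06},{"trans":[0,0,-0.04],"aperture":0.06},{"trans":[0,0,-0.04],"aperture":0.06},{"trans":[-0.04,0.02,0],"aperture":0.06},{"trans":[-0.04,0.02,0],"aperture":0.06}]' | python3 -m creep |grep -E 'ft|gri'
python3 st.py;python3 - <<'E'
from h import *
t=snap('scene');save(t,'s6',(270,145,370,220),8)
E
```

```text
ft_force: [1.0, -1.2, -0.4]
grip_width: 0.0598
gripper_force: 0.0
t 16.4 jig -75.9 -91.9 z 155.7 yaw-jig 0.13  Fjig 0.8 -1.3 -0.4 w 0.0598
```

View pics/s6.png

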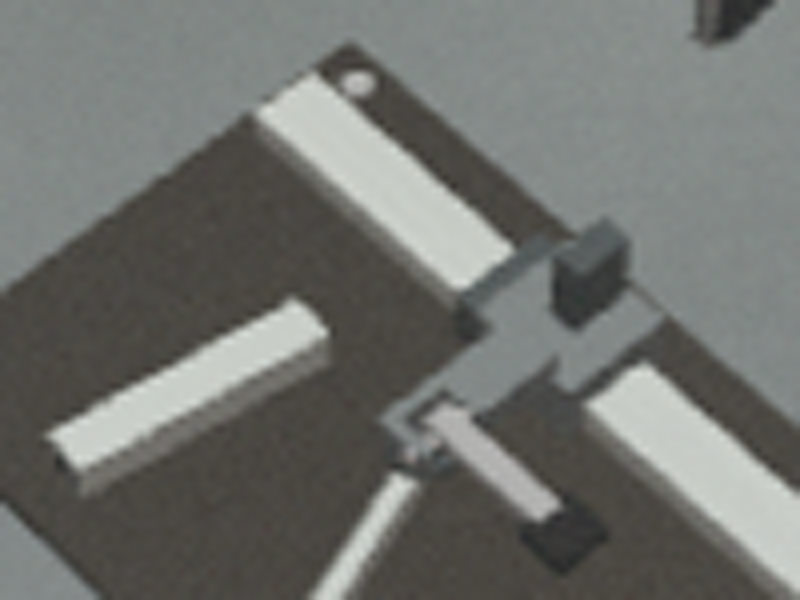

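The carriage stands at the stop with the lever down. The loose tube's top face has corners at (48,436), (80,475), (328,334) and (293,298).

Run:
```python
from h import *
s=load('scene');f=lambda p:tc(*p,8,270,145)
P=[tj(atz(s,*f(p),.028))*1000 for p in [(48,436),(80,475),(328,334),(293,298)]]
print(np.round(P,1));a=(P[0]+P[1])/2;b=(P[2]+P[3])/2;print('c',(a+b)/2,'ang',np.arctan2(*(a-b)[::-1]),'L',np.linalg.norm(a-b))
print('blade',[np.round(tj(atz(s,*f(p),.029))*1000,1) for p in [(418,478),(388,476),(345,598),(312,598)]])
d=lambda p:tc(*p,8,330,210)
s3=[np.round(tj(atz(s,*d(p),.028))*1000,1) for p in [(385,290),(278,480),(228,470)]];print('fixed +y edge, corner',s3)
```

```text
[[ 172.1 -147.7]
 [ 174.4 -126.8]
 [  64.7 -111.9]
 [  63.4 -133. ]]
c [ 118.63855245 -129.84794401] ang -0.13456951877279089 L 110.13226862203746
blade [array([ 83.6, -42. ]), array([ 91.2, -50.1]), array([138. , -22.3]), array([146.8, -30.3])]
fixed +y edge, corner [array([ 60.6, 163.2]), array([140.4, 189. ]), array([150.4, 174.9])]
```

The tube checks out: length 110.1 mm, centre (118.6, -129.8), slant -0.135. The plan is a two-finger push from its -y side while turning about 26°.

```bash
python3 -c "
from rig import *;print(observe()['q'])"
echo '[{"trans":[0.038,0.0155,0],"aperture":0.05},{"trans":[0.038,0.0155,0],"aperture":0.05},{"trans":[0.038,0.0155,0],"aperture":0.05},{"trans":[0.038,0.0155,0],"aperture":0.05},{"trans":[0.038,0.0155,0],"aperture":0.05},{"aperture":0.05}]' | python3 -m creep|grep gri
python3 st.py 114 -172;  python3 -c "
from rig import *;print(observe()['q'])"
```

```text
[-25.05594001  16.04532506 102.0475557   -0.12369802  62.08814636
  59.13201194]
grip_width: 0.0501
gripper_force: 0.0
t 17.0 jig 117.5 -170.8 z 153.7 yaw-jig -0.02  Fjig -1.7 0.1 -0.5 w 0.0501
tool d mm [-3.5  1.2]
[-2.18606474e+01  3.50765565e+01  6.81310943e+01 -8.04741233e-03
  7.67066039e+01  6.23092427e+01]
```

```bash
echo '[{"trans":[0,0,0.01],"rz":-8.2,"aperture":0.05},{"trans":[0,0,0.01],"rz":-8.2,"aperture":0.05},{"trans":[0,0,0.01],"rz":-8.2,"aperture":0.05},{"trans":[0,0,0.01],"rz":-8.2,"aperture":0.05},{"trans":[0,0,0.01],"rz":-8.2,"aperture":0.05},{"trans":[0,0,0.01],"rz":-8.2,"aperture":0.05},{"trans":[0,0,0.01],"rz":-8.2,"aperture":0.05},{"trans":[0,0,0.01],"rz":-8.2,"aperture":0.05},{"rz":-8.2,"aperture":0.05},{"rz":-8.2,"aperture":0.05}]' | python3 -m creep|grep gri
python3 st.py 112 -175
```

```text
grip_width: 0.0502
gripper_force: 0.0
t 18.0 jig 113.9 -168.8 z 74.4 yaw-jig 82.34  Fjig -0.6 0.1 -0.4 w 0.0502
tool d mm [-6.4 -1. ]
```

```bash
echo '[{"trans":[-0.003,0,0.02],"aperture":0.05},{"trans":[0,0,0.012],"aperture":0.05},{"trans":[0,0,0.008],"aperture":0.05},{"aperture":0.05}]' | python3 -m creep|grep ft
python3 st.py 115.8 -150.6
python3 - <<'E'
from h import *
t=snap('scene');save(t,'s7',(250,130,350,205),8)
E
```

```text
ft_force: [-0.3, 0.1, -0.3]
t 18.4 jig 113.5 -171.5 z 33.7 yaw-jig 82.00  Fjig -0.3 0.1 -0.3 w 0.0500
tool d mm [21.1 -0.6]
```

View pics/s7.png

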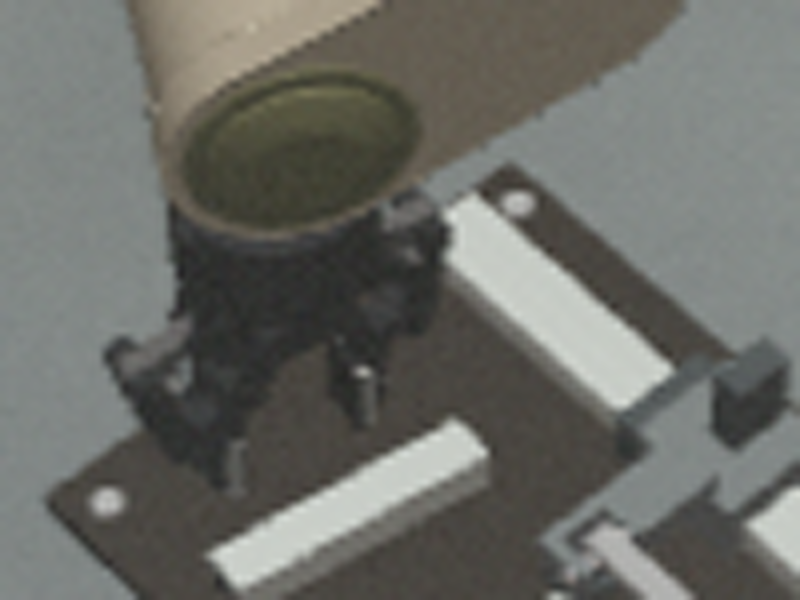

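The fingers stand clear of the sheet behind the tube, with tips at (235,490) and (365,420) and the tube at (340,505). Pushing and turning.

```bash
echo '[{"trans":[0.01,0,0],"aperture":0.05},{"trans":[0.006,0,0],"aperture":0.05},{"trans":[0.004,0,0],"aperture":0.05},{"trans":[0.004,0,0],"aperture":0.05}]' | python3 -m creep|grep ft
echo '[{"trans":[0.006,0.0015,0],"rz":-2.6,"aperture":0.05},{"trans":[0.006,0.0015,0],"rz":-2.6,"aperture":0.05},{"trans":[0.006,0.0015,0],"rz":-2.6,"aperture":0.05},{"trans":[0.006,0.0015,0],"rz":-2.6,"aperture":0.05},{"trans":[0.006,0.0015,0],"rz":-2.6,"aperture":0.05},{"trans":[0.006,0.0015,0],"rz":-2.6,"aperture":0.05},{"trans":[0.006,0.0015,0],"rz":-2.6,"aperture":0.05},{"trans":[0.006,0.0015,0],"rz":-2.6,"aperture":0.05},{"trans":[0.006,0.0015,0],"rz":-2.6,"aperture":0.05},{"trans":[0.006,0.0015,0],"rz":-2.9,"aperture":0.05}]' | python3 -m creep|grep ft
python3 st.py 132.1 -71.2
python3 - <<'E'
from h import *
t=snap('scene');save(t,'s8',(260,140,360,215),8)
E
```

```text
ft_force: [-0.3, -1.5, 0.8]
ft_force: [0.8, -1.2, 1.3]
t 19.9 jig 128.8 -87.6 z 35.2 yaw-jig 108.43  Fjig 0.7 -1.3 1.3 w 0.0499
tool d mm [14.5  8.4]
```

View pics/s8.png

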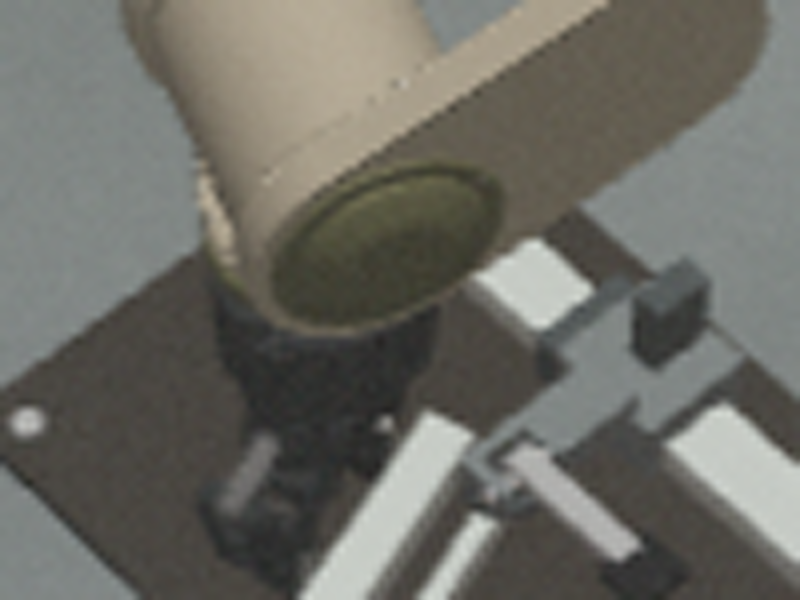

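The tube is now parallel to the blade (tube end at (445,425), blade at (470,540)), with roughly 12–15 mm to go. Creeping in gently.

```bash
echo '[{"trans":[0.002,0.0005,0],"aperture":0.05},{"trans":[0.002,0.0005,0],"aperture":0.05},{"trans":[0.002,0.0005,0],"aperture":0.05},{"trans":[0.001,0,0],"aperture":0.05},{"trans":[0.001,0,0],"aperture":0.05},{"trans":[0.001,0,0],"aperture":0.05},{"aperture":0.05}]' | python3 -m creep|grep ft
python3 st.py 132.1 -71.2
echo '[{"trans":[0.0007,0,0],"aperture":0.05},{"trans":[0.0007,0,0],"aperture":0.05}]' | python3 -m creep|grep ft
python3 st.py 132.1 -71.2
```

```text
ft_force: [0.5, -0.2, 0.8]
t 20.6 jig 127.0 -78.7 z 34.8 yaw-jig 108.31  Fjig 0.4 -0.3 0.8 w 0.0500
tool d mm [5.5 7.2]
ft_force: [0.5, -2.0, 1.6]
t 20.8 jig 126.6 -77.5 z 34.8 yaw-jig 108.31  Fjig 0.3 -2.0 1.6 w 0.0497
tool d mm [4.2 7.2]
```

```bash
echo '[{"trans":[0.0007,0,0],"aperture":0.05},{"trans":[0.0007,0,0],"aperture":0.05}]' | python3 -m creep|grep ft
echo '[{"trans":[0.0007,0,0],"aperture":0.05},{"trans":[0.0005,0,0],"aperture":0.05}]' | python3 -m creep|grep ft
python3 st.py 132.1 -71.2
```

```text
ft_force: [1.0, -1.6, -0.3]
ft_force: [0.1, -1.2, 0.4]
t 21.2 jig 125.8 -74.9 z 34.8 yaw-jig 108.32  Fjig 0.0 -1.2 0.4 w 0.0497
tool d mm [1.5 7.2]
```

```bash
echo '[{"trans":[0.0005,0,0],"aperture":0.05},{"trans":[0.0005,0,0],"aperture":0.05}]' | python3 -m creep|grep ft
echo '[{"trans":[0.0005,0,0],"aperture":0.05}]' | python3 -m creep|grep ft
python3 st.py 132.1 -71.2;  python3 - <<'E'
from h import *
t=snap('scene');save(t,'s9',(280,160,360,220),10)
t=snap('top');save(t,'t9',(280,170,380,245),8)
E
```

```text
ft_force: [-0.8, -1.0, 0.5]
ft_force: [0.1, -0.0, 1.3]
t 21.5 jig 125.3 -73.5 z 34.8 yaw-jig 108.32  Fjig 0.1 -0.0 1.3 w 0.0496
tool d mm [0.1 7.2]
```

I've now viewed 12 pictures, which is over the limit of 10. I'll view no more and go by force and image numbers from here.

```bash
echo '[{"trans":[0.0005,0,0],"aperture":0.05}]' | python3 -m creep|grep ft
echo '[{"trans":[0.0005,0,0],"aperture":0.05}]' | python3 -m creep|grep ft
echo '[{"trans":[0.0005,0,0],"aperture":0.05}]' | python3 -m creep|grep ft
python3 st.py 132.1 -71.2;  python3 - <<'E'
from h import *
# profile across the tube/blade on scene image, at blade stations: project jig points
s=load('scene')
# hinge (83,-50.6), angle .32 : brightness along the normal, z=.028
for a in (40,70,85):
    row=[]
    for n in range(-34,10,2):
        w=tw(np.array([.083+(a*np.cos(.32)-n*np.sin(.32))/1e3,-.0506+(a*np.sin(.32)+n*np.cos(.32))/1e3]))
        u=pix(s,[[w[0],w[1],.0285]])[0]; row.append(int(cv2.getRectSubPix(s['pixels'][:,:,1].astype(np.float32),(1,1),tuple(map(float,u)))[0,0]))
    print(a,row)
E
```

```text
ft_force: [0.3, -1.3, 1.4]
ft_force: [0.5, -0.9, 0.4]
ft_force: [0.0, -1.0, 1.2]
t 21.9 jig 124.8 -72.1 z 34.8 yaw-jig 108.32  Fjig -0.1 -1.0 1.2 w 0.0498
tool d mm [-1.5  7.2]
40 [53, 60, 65, 67, 91, 132, 180, 200, 203, 203, 203, 204, 203, 202, 190, 168, 152, 172, 200, 201, 188, 141]
70 [58, 55, 51, 55, 90, 141, 186, 204, 204, 204, 203, 204, 204, 203, 195, 181, 167, 179, 201, 200, 187, 145]
85 [69, 70, 71, 74, 86, 126, 171, 166, 160, 171, 169, 162, 167, 177, 157, 137, 144, 178, 198, 200, 181, 148]
```

```bash
echo '[{"trans":[0.0005,0,0],"aperture":0.05}]' | python3 -m creep|grep ft
echo '[{"trans":[0.0004,0,0],"aperture":0.05}]' | python3 -m creep|grep ft
echo '[{"trans":[0.0004,0,0],"aperture":0.05}]' | python3 -m creep|grep ft
python3 st.py 132.1 -71.2
```

```text
ft_force: [-0.5, -1.7, -0.5]
ft_force: [0.9, -1.5, -0.1]
ft_force: [0.9, -1.0, 0.6]
t 22.2 jig 124.4 -70.8 z 34.8 yaw-jig 108.32  Fjig 0.8 -1.1 0.6 w 0.0501
tool d mm [-2.8  7.2]
```

```bash
echo '[{"trans":[0.0004,0,0],"aperture":0.05}]' | python3 -m creep|grep ft
echo '[{"trans":[0.0004,0,0],"aperture":0.05}]' | python3 -m creep|grep ft
python3 st.py 132.1 -71.2
```

```text
ft_force: [2.2, -1.6, 1.1]
ft_force: [1.1, -4.8, -1.1]
t 22.4 jig 124.4 -70.4 z 34.9 yaw-jig 108.33  Fjig 0.6 -4.9 -1.1 w 0.0500
tool d mm [-3.2  7.1]
```

The tube has made contact at about 5 N. I'll back off, close the fingers and measure the tube. A single centred push can then seat it flat whatever small yaw error remains.

```bash
echo '[{"trans":[-0.01,0,0],"aperture":0.05},{"trans":[-0.02,0,-0.01],"aperture":0.02},{"trans":[0,0,-0.03],"aperture":0},{"trans":[-0.03,0,-0.04],"aperture":0},{"trans":[-0.03,0,0],"aperture":0},{"aperture":0}]' | python3 -m creep|grep ft
python3 st.py
cat > meas.py <<'E'
from h import *
def run(a0,ang,name):
    s=snap(name);out=[]
    g=s['pixels'][:,:,1].astype(np.float32)
    def val(a,n):
        w=tw(np.array([.083+(a*np.cos(ang)-n*np.sin(ang))/1e3,-.0506+(a*np.sin(ang)+n*np.cos(ang))/1e3]))
        return float(cv2.getRectSubPix(g,(1,1),tuple(map(float,pix(s,[[w[0],w[1],.0285]])[0])))[0,0])
    print(name,'along',[(a,int(val(a,-12))) for a in list(range(-30,0,4))+list(range(76,110,4))])
    ns=np.arange(-34,14,.25)
    for a in range(0,100,20):
        r=np.array([val(a,n) for n in ns]); 
        cr=[round(float(ns[i]),1) for i in range(len(ns)-1) if (r[i]-125)*(r[i+1]-125)<0]
        k=(ns>-9)&(ns<3); print(a,'edges',cr,'dip %.0f at %.1f'%(r[k].min(),ns[k][r[k].argmin()]))
run(0,.32,'scene');run(0,.32,'top')
E
python3 meas.py
```

```text
ft_force: [-0.2, 1.1, -0.4]
t 23.0 jig 153.3 -159.3 z 115.7 yaw-jig 108.14  Fjig -0.1 1.1 -0.4 w -0.0002
scene along [(-30, 99), (-26, 111), (-22, 130), (-18, 129), (-14, 131), (-10, 97), (-6, 111), (-2, 162), (76, 205), (80, 204), (84, 189), (88, 76), (92, 53), (96, 78), (100, 69), (104, 69), (108, 72)]
0 edges [-22.0, -8.0] dip 78 at -3.2
20 edges [-21.5, 9.2] dip 203 at 2.8
40 edges [-21.8, 8.5] dip 204 at 2.8
60 edges [-21.2, 9.0] dip 204 at -4.8
80 edges [-21.2, 9.2] dip 204 at 2.8
top along [(-30, 105), (-26, 102), (-22, 99), (-18, 95), (-14, 89), (-10, 84), (-6, 91), (-2, 117), (76, 181), (80, 181), (84, 178), (88, 153), (92, 102), (96, 66), (100, 60), (104, 61), (108, 69)]
0 edges [-15.8, 1.0, 8.0] dip 122 at 2.8
20 edges [8.2] dip 161 at -8.8
40 edges [-27.0, -24.0, 8.2] dip 176 at 2.8
60 edges [-22.5, 8.2] dip 176 at 2.8
80 edges [-22.2, 8.2] dip 175 at 2.8
```

Both views show the tube and blade with no dark gap between them, and their edges parallel to about 0.005 rad. The tube's far end is at 87 mm, so its centre is about 32 mm from the hinge. The gripper is clear, so I'm handing in.

```bash
python3 -c "
from rig import *;print(close_job())"
```

```text
the job is handed in; nothing more can be done
None
```

I handed the job in at about 23 s: the blade was pressed home at about 10 N and locked, the bevel is back at the -y stop, and the loose tube lies flat on the blade (measured, no verdict returned); I viewed 12 pictures, over the limit of 10.

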